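Feed a seed dish through the flap of the humidity chamber

TASK

Slide the lidded dish of seeds across the loading plate to the hatch of the clear humidity chamber and push it gently in through the orange flap, far enough that the flap can swing shut behind it; then draw the fingers back out and let the flap fall shut. Only push the dish with the fingers, never squeeze or lift it, and leave the dish of plain cream agar on the plate, the dish already inside and the other things about the chamber where they are.

Things in the scene. Friction and masses are not known exactly. Their poses are not given: they have to be found in the camera images.
- chamber: Clear humidity chamber with aluminium frame, fixed to the bench: 420 mm wide (y), 195 mm deep (x = 0 to 195 mm), 220 mm high, roof handle up to 247 mm. Origin: on the bench straight below the hinge of the hatch flap; x points level through the hatch into the chamber, y to the left seen from the robot, z up. Front wall at x = 0 to 9 mm; a round hygrometer (y 168, z 150 mm) stands 10 mm out of it
- loading_plate (a point): Centre of the top of the dark grey steel loading plate in front of the hatch (chamber x = -82, y = 0, z = 14 mm), axes as the chamber's. The plate is flat, 430 mm wide (y), runs from x = -165 mm (its front edge) to -8 mm and its top lies 14 mm above the bench
- hatch_sill (a point): Middle of the edge where the loading plate ends at the hatch (chamber x = -8, y = 0, z = 14 mm). From here a bevel slopes down to x = 12 mm, to the sunk inner floor, which is 8 mm lower (z = 6 mm) and flat to x = 185 mm. The hatch, the only opening, is 242 mm wide (y = -121 to 121). A white trough, 30 mm high, stands inside along the left wall (y = 160 to 200 mm)
- flap_hinge (a point): Middle of the flap's level hinge rod, under the lintel of the hatch: 190 mm above the bench, 176 mm above the loading plate (chamber x = 0, y = 0)
- flap_body (a joint): Angle of the orange see-through hatch flap, 238 mm wide, 168 mm long, 3 mm thick, 60 g, black rubber strip on its lower edge, which clears the loading plate by 8 mm. 0 = hanging shut; it swings only inward, up to 1.45 rad. A dish pushed against it opens it with under 1 N; it rides over lid and fingers, and falls shut once the dish's rear edge is 32 mm past the hinge line and the fingers are out
- seed_dish: The dish to push in: round lidded petri dish with brown seeds strewn over a white ground, 97 mm across, 19 mm high, 70 to 135 g. It starts on the loading plate about 115 mm to the left or right of the middle of the hatch. The lid (97 mm across) reaches from 8 mm above the underside to the top; the base below it is 92 mm across. Origin: centre of its underside
- agar_dish: Bystander: round lidded petri dish of plain cream-coloured agar, 97 mm across, 18 mm high, on the loading plate on the other side. Origin: centre of its underside
- inside_dish: Bystander: round lidded petri dish with a few pale seeds, 97 mm across, 19 mm high, inside the chamber at the far right. Origin: centre of its underside
- dropper: Bystander: amber dropper bottle, blue label, black teat, 36 mm across, 99 mm high, on the bench to the right of the chamber. Origin: centre of its underside
- forceps: Bystander: steel forceps, 133 mm long (its y), 10 mm high, lying on the bench left of the loading plate. Origin: centre of its underside
- marker: Bystander: blue and white marker pen, 135 mm long (its y), 16 mm high, lying on the bench right of the loading plate. Origin: centre of its underside
Things that resemble listed ones, but are neither listed nor needed, are in the scene too. What is shaped like the seed_dish but blue is not meant.

How it is judged (in metres and radians):
On the way:
1. the seed dish is under the hatch with the flap pushed open inward (value of joint flap_body above 0.15 rad and x of seed_dish in the frame of chamber between -0.04 and 0.045 m), for 0.1 s.
At the end, for the whole second after the job is handed in: The seed dish lies flat and still on the chamber's sunk floor, wholly behind the flap (its centre at least 60 mm past the hinge line; the flap itself needs about 80 mm to fall shut), and the flap hangs shut (within 0.03 rad) and still (x of seed_dish in the frame of chamber between 0.06 and 0.145 m and y of seed_dish in the frame of chamber between -0.125 and 0.125 m and height (world z) of seed_dish between 0.003 and 0.009 m and angle between seed_dish's own z axis and vertical below 0.06 rad and linear speed of seed_dish below 0.01 m/s and value of joint flap_body below 0.03 rad and velocity of joint flap_body below 0.05 rad/s); the robot touches nothing.
It fails at once if the seed dish is lifted or tipped (height (world z) of seed_dish above 0.028 m or angle between seed_dish's own z axis and vertical above 0.35 rad).
It fails at once if the seed dish is squeezed or struck with more than 15 N (contact force between the fingers and seed_dish above 15 N).
It fails at once if the seed dish is shot along faster than 0.5 m/s (linear speed of seed_dish above 0.5 m/s).
It fails at once if a bystander is moved by more than 15 mm (distance of any of agar_dish, inside_dish, dropper, forceps, marker from where it was at the start of the episode above 0.015 m).
It also fails if it takes over 54 s, if anything falls off the work surface, if the arm or the gripper's body presses on something with over 40 N, if the wrist force passes 120 N, or if a joint passes its speed limit or range.

ROBOT

A 6-joint arm with a two-finger parallel gripper is mounted at the origin on a cart in front of the work surface, level with it; the furniture and walls round the work are solid. World frame = base frame: x ahead of the robot, y to its left, z up, the work surface at z = 0. Lengths are in m, angles in degrees, forces in N, time in s.
With the tool pointing down it reaches from about 0.25 to 0.725 m from the base axis. Payload 9.7 kg.
Tool frame: the origin (TCP) lies at the centre of the arm's flange, where the gripper is bolted on; the fingertips stand 173 mm ahead of it and the grasp point (between the pads) lies 155 mm ahead of it; z points along the fingers, y is the line along which they close (so a half turn about z gives the same grasp; the last joint's range is limited). The gripper opens to 85 mm and grips with 20 to 120 N. Pads are 22 mm wide; open, the fingers measure 114 mm over their backs; the gripper's body (76 mm by 85 mm) begins 54 mm behind the grasp point. The pads swing forward as they close: fully open they stand 13 mm farther back than shut.
Start: joints at [-66.979, 4.979, 10.078, 95.1, 0, 90], TCP at [0.215, -0.506, 0.405] pointing down, gripper open.
Joint ranges: [-179.16, 179.16], [-48.56, 103.87], [-65.8, 70.77], [-126.05, 130.52], [-82.76, 87.17], [-180, 180]. Speed limits (degrees/s): [127.2, 127.2, 147.25, 180, 180, 180].

INTERFACE

Orientations are given as [roll, pitch, yaw] about the fixed x, y, z axes, in that order (R = Rz(yaw) Ry(pitch) Rx(roll)).
In Python, from workcell import monitor, camera, get_calibration, bot gives the robot as it stands.
- The arm moves only by the tool carry_out, never from a script. Its argument "targets" is text: rows parted by semicolons, each of 7 numbers parted by spaces: the shift along the tool's x, y, z in units of 0.04 m (1.0 is 0.04 m), then the turn, a rotation vector about the tool's x, y, z in units of 0.1 rad (1.0 is 0.1 rad), then the opening, from -1 (shut) to 1 (fully open), so that 0 is half open. A call has exactly 8 rows; each row shifts and turns the commanded pose from where the row before left it, along the tool's axes as they then stand; what a row does not reach is not made up. A row lasts 1/12 s, in which the tool goes at most 41.7 mm and 7.16 degrees, less where a joint would pass 70% of its speed; a pose out of reach is approached as far as the arm can. A call with a number of a shift or a turn outside -1 to 1 is refused whole. A call with a gripper value outside its range is refused whole. The fingers move at their own pace and stop on an object; "newtons" is the grip in N (left out, the last holds). Time passes only in rows, so rows that do not move let the fingers close, or fill a call up. It gives the time, the measured TCP pose, the force, the opening and the grip force at its end, in the units of the state.
- monitor.get_obs(): the state, without advancing time (a new reading comes with each control period).
- camera(name): name is "scene" or "top"; returns the picture (384x512x3 uint8, red, green, blue); there is no depth.
- get_calibration(name): a dict with "fx", "fy", "cx", "cy" (pixels), "D" ([k1, k2, p1, p2, k3] as OpenCV has them; the pictures are not rectified), "view" (4x4, takes a point from world to camera coordinates). Camera axes: x right, y down, z forward; pixel columns grow to the right and rows downward; lengths in m; the calibration is good to about 2 mm. A picture is of the moment at which its call begins. get_calibration takes no time and is no camera call.
- bot.job_done(): hands the job in; it is judged then, once.
The state is a dict: "time": time; "q": joint angles; "qd": joint speeds; "joint_efforts": joint torques, N m; "ee_pos": TCP position; "tcp_rot": TCP orientation; "wrist_force": force on the tool from outside, world axes, zero at the start; "torque": the same for the moment, N m; "opening": finger opening in m; "grasp_force": force on a finger pad.
Only numpy, scipy, OpenCV 4.12 (cv2) and the standard library are available. Lean on these libraries where they do the work, as an engineer would, in place of code of your own. Each camera call takes 0.05 s, during which the arm holds its last target. There are 200 camera calls.

## Working session

There is one attempt and no reset: what is moved stays moved. The work goes in short steps, Python scripts to look and compute and a tool call to move; the robot and the scene stay as the last step left them, time stands still between calls to the robot, and variables do not carry over. Pictures are saved under pics/ and viewed, at most 10 in all, crops included, and the job is handed in when it is done.

Besides the shell and the picture viewer there is one more tool, called as name(argument=value, ...), one argument or row to a line, values as JSON. carry_out: Moves the arm, as the interface text tells. Shifts and turns lie within -1 to 1; 1 stands for 0.04 m of shift or 0.1 rad of turn. Its arguments: {"type":"object","properties":{"targets":{"type":"string"},"newtons":{"type":"number"}},"required":["targets"]}

```bash
mkdir -p pics; python3 - <<'E'
from workcell import monitor,camera,get_calibration
import cv2,numpy as np
for n in("scene","top"):
    im=camera(n);cv2.imwrite(f"pics/{n}0.png",cv2.cvtColor(im,cv2.COLOR_RGB2BGR))
    c=get_calibration(n);print(n,{k:(np.round(v,3).tolist()) for k,v in c.items()})
print(monitor.get_obs())
E
```

```text
scene {'fx': 461.544, 'fy': 461.544, 'cx': 261.077, 'cy': 192.335, 'D': [-0.002, 0.0, 0.0, 0.0, 0.0], 'view': [[-0.375, -0.927, -0.024, 0.304], [-0.458, 0.208, -0.864, 0.366], [0.806, -0.314, -0.502, 1.393], [0.0, 0.0, 0.0, 1.0]]}
top {'fx': 379.834, 'fy': 379.834, 'cx': 253.949, 'cy': 195.18, 'D': [-0.071, 0.0, 0.0, 0.0, 0.0], 'view': [[0.41, -0.912, -0.009, -0.183], [-0.815, -0.362, -0.452, 0.578], [0.409, 0.193, -0.892, 1.476], [0.0, 0.0, 0.0, 1.0]]}
{'time': 0.1, 'q': array([-6.69778997e+01,  5.00920908e+00,  1.00375448e+01,  9.50992693e+01,
        4.12371835e-04,  9.00032227e+01]), 'qd': array([-0.03360182, -0.02467682,  0.16717573, -0.13163411,  0.05529147,
        0.01643367]), 'joint_efforts': array([-8.89271837e-05, -5.21559656e+01,  4.65654695e+01,  1.60644116e-02,
       -6.81281472e-05, -1.17927871e-05]), 'ee_pos': array([ 0.21509964, -0.50619798,  0.40402876]), 'tcp_rot': array([-1.79929066e+02, -4.08381702e-04,  2.30188771e+01]), 'wrist_force': array([-0.50836342, -0.04439255, -0.17326578]), 'torque': array([ 0.05741112, -0.03512254,  0.01821706]), 'grasp_force': 0.0, 'opening': 0.08527149415840184}
```

View pics/scene0.png

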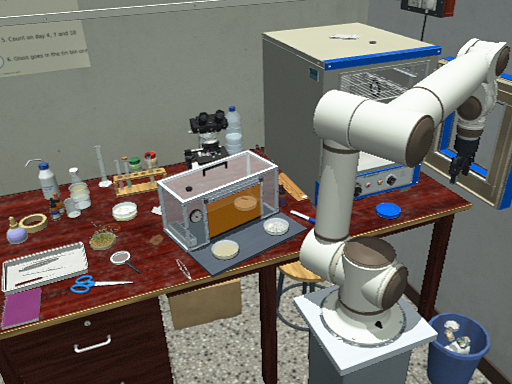

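View pics/top0.png

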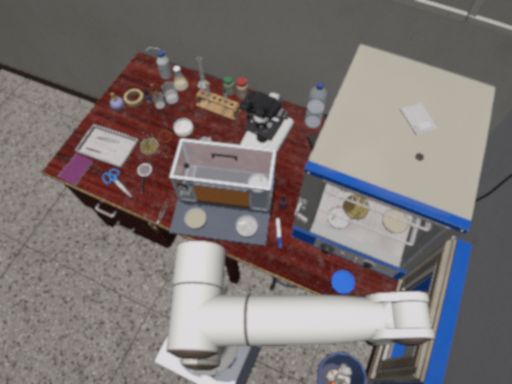

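The scene view shows the chamber around (220,195). On the plate there is a cream dish at (225,249) and a whitish speckled dish at (276,227). The top view shows them at (195,218) and (246,226), with the inside dish near (259,184). A blue lid lies at (388,210) and a brown seed dish on the bench at (103,240). I'll confirm in an enlarged crop.

```bash
cat > h.py <<'E'
import cv2,numpy as np
from workcell import get_calibration
def ray(n,uv):
    c=get_calibration(n);K=np.array([[c['fx'],0,c['cx']],[0,c['fy'],c['cy']],[0,0,1]])
    p=cv2.undistortPoints(np.float64(uv).reshape(-1,1,2),K,np.float64(c['D'])).reshape(-1,2)
    V=np.array(c['view']);d=np.c_[p,np.ones(len(p))]@V[:3,:3]
    return -V[:3,:3].T@V[:3,3],d
def onz(n,uv,z):
    o,d=ray(n,uv);return o+d*((z-o[2])/d[:,2:])
def proj(n,P):
    c=get_calibration(n);K=np.array([[c['fx'],0,c['cx']],[0,c['fy'],c['cy']],[0,0,1]]);V=np.array(c['view'])
    return cv2.projectPoints(np.float64(P).reshape(-1,3),cv2.Rodrigues(V[:3,:3])[0],V[:3,3],K,np.float64(c['D']))[0].reshape(-1,2)
E
python3 - <<'E'
import cv2,numpy as np
a=cv2.imread('pics/scene0.png')[145:280,145:325];b=cv2.imread('pics/top0.png')[130:255,160:300]
a=cv2.resize(a,(780,585),interpolation=3)
b=cv2.resize(b,None,fx=4.6,fy=4.6,interpolation=3)
cv2.imwrite('pics/a.png',a);cv2.imwrite('pics/b.png',b);print(a.shape,b.shape)
E
```

```text
(585, 780, 3) (575, 644, 3)
```

View pics/a.png

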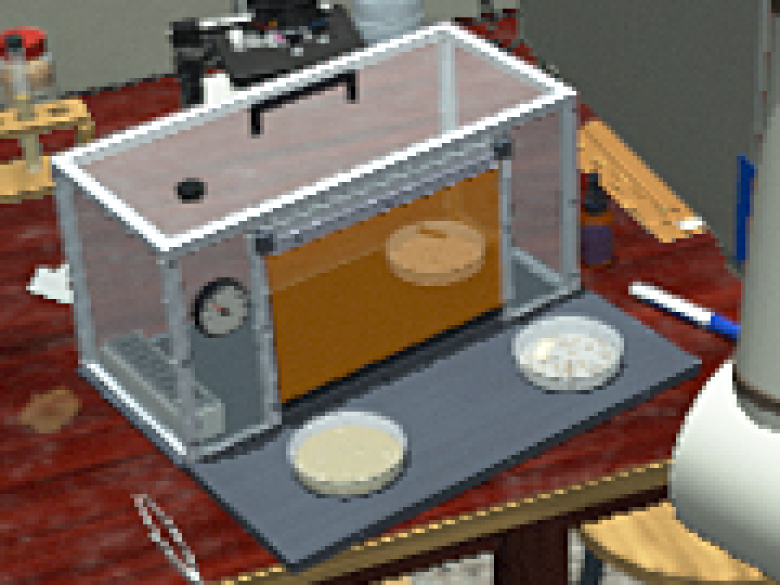

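View pics/b.png

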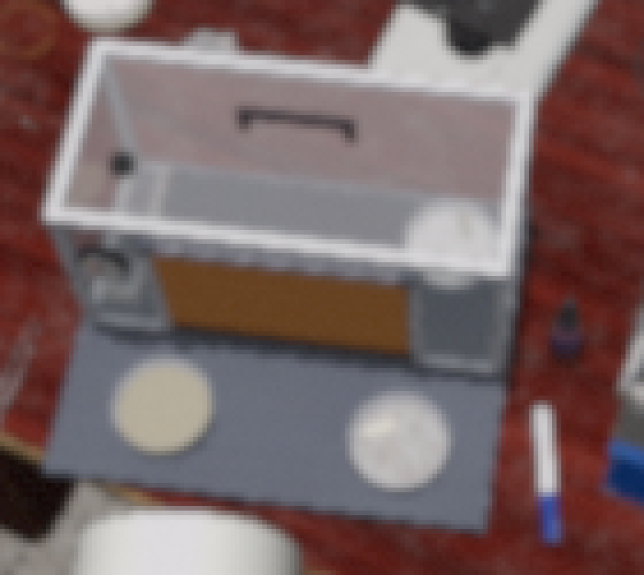

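The crops settle which dish is which. The right-hand plate dish (a.png 568,353; b.png 400,440) has brown seeds on a white ground, so it is the seed_dish. The left one (a.png 348,452) is plain cream, so it is the agar. The dish under the orange flap at the far right is inside_dish, and the blue lid and the bench dish are decoys. Next I'll measure the frame and the dish.

```bash
python3 - <<'E'
import numpy as np,cv2
from h import *
A=lambda p:(np.array(p)+.5)/4.3333-.5+[145,145]
B=lambda p:(np.array(p)+.5)/4.6-.5+[160,130]
# frame: plate front corners (z .014) & roof front/back corners (z .22)
for n,f,rc,pc in(("scene",A,[(165,245),(577,92),(443,25),(55,160)],[(295,560),(702,362)]),("top",B,[(45,218),(512,272),(533,95),(95,42)],[(43,470),(487,528)])):
    R=onz(n,f(rc),.22)[:,:2];P=onz(n,f(pc),.014)[:,:2]
    print(n,'roof',R.round(3).tolist(),'len',np.linalg.norm(R[0]-R[1]).round(3),np.linalg.norm(R[1]-R[2]).round(3))
    d=R[0]-R[1];e=P[0]-P[1];g=R[3]-R[2]
    print('yaw',[np.degrees(np.arctan2(-v[0],v[1])).round(2) for v in(d,g,e)],'plate',P.round(3).tolist(),np.linalg.norm(e).round(3))
    yaw=np.arctan2(-d[0],d[1]);x=np.array([np.cos(yaw),np.sin(yaw)])
    print('origin from roof',R[:2].mean(0).round(4),(R.mean(0)-x*.0975).round(4),'from plate',(P.mean(0)+.165*x).round(4))
# dishes, top rim via mask
for n,f,box in(("top",B,{'seed':(345,388,455,495),'agar':(108,352,216,457)}),("scene",A,{'seed':(508,310,628,395),'agar':(284,408,412,500)})):
    im=cv2.imread(f'pics/{n}0.png');hsv=cv2.cvtColor(im,cv2.COLOR_BGR2HSV)
    for k,b in box.items():
        c=f([[b[0],b[1]],[b[2],b[3]]]);m=c.mean(0)
        z=.014+(.0135 if n=='scene' else .017)
        print(n,k,m.round(1),onz(n,[m],z).round(4).tolist())
        (x0,y0),(x1,y1)=np.round(c).astype(int)
        S=im[y0-1:y1+2,x0-1:x1+2].astype(int);w=((S[...,2]>S[...,0]+3)|(S.min(2)>135)).astype(np.uint8)
        cs=max(cv2.findContours(w,0,1)[0],key=cv2.contourArea);h=cv2.convexHull(cs).reshape(-1,2)+[x0-1,y0-1]
        E=cv2.fitEllipse(h.astype(np.float32));print('  ellipse',np.round(E[0],1),np.round(E[1],1),onz(n,[E[0]],z).round(4).tolist())
E
```

```text
scene roof [[0.502, 0.405], [0.609, 0.006], [0.791, 0.065], [0.677, 0.457]] len 0.412 0.191
yaw [np.float64(14.95), np.float64(16.11), np.float64(15.34)] plate [[0.341, 0.364], [0.453, -0.044]] 0.424
origin from roof [0.5556 0.2056] [0.5506 0.2081] from plate [0.5568 0.2027]
top roof [[0.499, 0.405], [0.619, 0.001], [0.797, 0.055], [0.686, 0.458]] len 0.422 0.187
yaw [np.float64(16.44), np.float64(15.52), np.float64(16.27)] plate [[0.341, 0.365], [0.461, -0.048]] 0.43
origin from roof [0.5591 0.2028] [0.5569 0.2022] from plate [0.5592 0.2054]
top seed [246.6 225.6] [[0.5016, 0.0605, 0.031]]
  ellipse [246.3 225.3] [20.9 21.9] [[0.5024, 0.0621, 0.031]]
top agar [194.8 217.5] [[0.4428, 0.2867, 0.031]]
  ellipse [194.9 217.8] [20.5 22.1] [[0.4419, 0.2859, 0.031]]
scene seed [275.7 226. ] [[0.4971, 0.0657, 0.0275]]
  ellipse [275.6 225.8] [17.3 25.4] [[0.4984, 0.0653, 0.0275]]
scene agar [224.9 249.4] [[0.4358, 0.2893, 0.0275]]
  ellipse [224.7 248.9] [19.5 27.3] [[0.4388, 0.2893, 0.0275]]
```

```bash
cat >> h.py <<'E'
YAW=np.radians(15.7);O=np.array([.557,.204])
R2=np.array([[np.cos(YAW),-np.sin(YAW)],[np.sin(YAW),np.cos(YAW)]])
def w2c(p):return (np.array(p)-O)@R2
def c2w(p):return O+R2@np.array(p)
def tool():
    from workcell import monitor
    from scipy.spatial.transform import Rotation as R
    s=monitor.get_obs();r=R.from_euler('xyz',s['tcp_rot'],degrees=True).as_matrix()
    return s,r
def go(cx,cy,z,yawc,tilt,L=0.0):
    """shift (units .04) & rotvec (units .1) in tool axes, tip at chamber (cx,cy), tip dist L; yawc rel. chamber, tilt forward of tip"""
    from scipy.spatial.transform import Rotation as R
    s,r=tool()
    g=(R.from_euler('z',np.degrees(YAW)+yawc,degrees=True)*R.from_euler('y',-tilt,degrees=True)*R.from_euler('x',180,degrees=True)).as_matrix()
    t=np.r_[c2w([cx,cy]),z]-g[:,2]*L
    print('t',round(s['time'],2),'tcp',s['ee_pos'].round(4),'goal',t.round(4),'shift',((t-s['ee_pos'])@r/.04).round(2),'turn',(R.from_matrix(r.T@g).as_rotvec()/.1).round(2),'zdir',g[:,2].round(2),'F',s['wrist_force'].round(2))
E
python3 - <<'E'
from h import *
print('cab',onz('scene',[(318,200),(405,190)],0).round(3).tolist(), onz('top',[(297,240),(398,272)],0).round(3).tolist())
B=lambda p:(np.array(p)+.5)/4.6-.5+[160,130];A=lambda p:(np.array(p)+.5)/4.3333-.5+[145,145]
for n,p,z in(('top',B((452,243)),.023),('scene',A((436,253)),.0195)):
    print('inside',w2c(onz(n,[p],z)[:,:2]).round(3))
print('marker',w2c(onz('top',B([(542,405),(552,538)]),.008)[:,:2]).round(3),'dropper',w2c(onz('scene',A([(597,262)]),.0)[:,:2]).round(3))
for p in((.5,.0625),(.440,.288)):print(w2c(p).round(4))
go(-.093,-.195,.12,90,0,.173)
E
```

```text
cab [[0.64, -0.193, 0.0], [0.558, -0.58, 0.0]] [[0.541, -0.165, 0.0], [0.58, -0.612, 0.0]]
inside [[ 0.133 -0.141]]
inside [[ 0.126 -0.134]]
marker [[-0.025 -0.252]
 [-0.159 -0.278]] dropper [[ 0.038 -0.262]]
[-0.0932 -0.1208]
[-0.0899  0.1125]
t 0.1 tcp [ 0.2151 -0.5062  0.404 ] goal [ 0.5202 -0.0089  0.293 ] shift [11.88 -8.46  2.79] turn [-1.000e-02 -1.000e-02 -1.443e+01] zdir [ 0.  0. -1.] F [-0.51 -0.04 -0.17]
```

carry_out(
  targets="0.74 -0.53 0 0 0 0 0;0.74 -0.53 0 0 0 0 0;0.74 -0.53 0 0 0 0 0;0.74 -0.53 0 0 0 0 0;0.74 -0.53 0 0 0 0 0;0.74 -0.53 0 0 0 0 0;0.74 -0.53 0 0 0 0 0;0.74 -0.53 0 0 0 0 0",
)

```text
time: 0.77
ee_pos: [0.3671, -0.2558, 0.4045]
tcp_rot: [-180.0, 0.0, 23.0]
wrist_force: [1.1, -0.6, 0.2]
opening: 0.0425
grasp_force: 0.0
```

carry_out(
  targets="0.74 -0.53 0 0 0 0 0;0.74 -0.53 0 0 0 0 0;0.74 -0.53 0 0 0 0 0;0.74 -0.53 0 0 0 0 0;0.74 -0.53 0 0 0 0 0;0.74 -0.53 0 0 0 0 0;0.74 -0.53 0 0 0 0 0;0.74 -0.53 0 0 0 0 0",
)

```text
time: 1.43
ee_pos: [0.5189, -0.0069, 0.4044]
tcp_rot: [-180.0, 0.0, 23.0]
wrist_force: [-0.6, -0.4, -0.4]
opening: 0.0427
grasp_force: 0.0
```

carry_out(
  targets="0 0 0 0 0 -0.9 0;0 0 0 0 0 -0.9 0;0 0 0 0 0 -0.9 0;0 0 0 0 0 -0.9 0;0 0 0 0 0 -0.9 0;0 0 0 0 0 -0.9 0;0 0 0 0 0 -0.9 0;0 0 0 0 0 -0.9 0",
)

```text
time: 2.1
ee_pos: [0.5183, -0.0088, 0.4043]
tcp_rot: [-180.0, 0.0, 64.5]
wrist_force: [0.0, 0.1, 0.2]
opening: 0.0428
grasp_force: 0.0
```

carry_out(
  targets="0 0 0.33 0 0 -0.9 0;0 0 0.33 0 0 -0.9 0;0 0 0.33 0 0 -0.9 0;0 0 0.33 0 0 -0.9 0;0 0 0.33 0 0 -0.9 0;0 0 0.33 0 0 -0.9 0;0 0 0.33 0 0 -0.9 0;0 0 0.33 0 0 -0.9 0",
)

```text
time: 2.77
ee_pos: [0.5182, -0.0088, 0.2981]
tcp_rot: [-180.0, -0.0, 105.8]
wrist_force: [-0.4, -0.3, -0.6]
opening: 0.0425
grasp_force: 0.0
```

```bash
python3 -c "
from h import *
go(-.093,-.195,.04,90,0,.173)
from workcell import camera
cv2.imwrite('pics/s1.png',cv2.cvtColor(camera('scene'),cv2.COLOR_RGB2BGR)[130:290,130:400].repeat(3,0).repeat(3,1)[:,:800])"
```

```text
t 2.77 tcp [ 0.5182 -0.0088  0.2981] goal [ 0.5202 -0.0089  0.213 ] shift [-0.02  0.05  2.13] turn [-0.01 -0.    0.01] zdir [ 0.  0. -1.] F [-0.4  -0.34 -0.56]
```

View pics/s1.png

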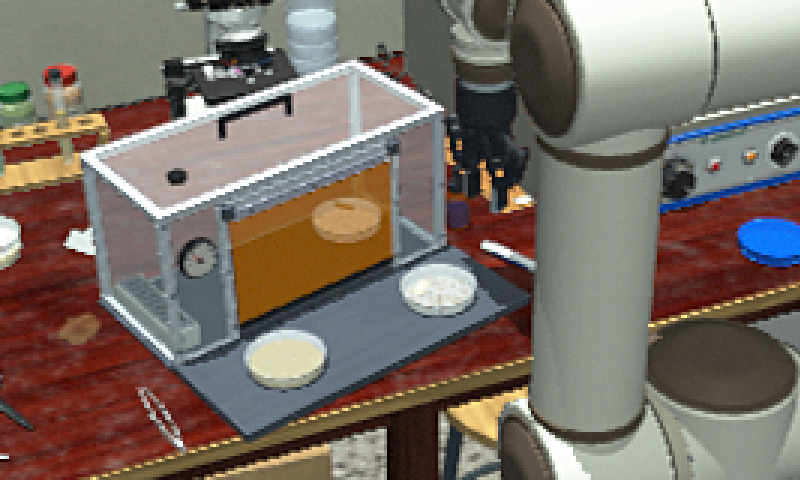

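The gripper hangs over the plate's right margin (tips near 490,190 in this crop), right of the seed dish at (438,288) and clear of it. I'll lower it and feel for the plate.

carry_out(
  targets="0 0 0.3 0 0 0 0;0 0 0.3 0 0 0 0;0 0 0.3 0 0 0 0;0 0 0.3 0 0 0 0;0 0 0.3 0 0 0 0;0 0 0.3 0 0 0 0;0 0 0.3 0 0 0 0;0 0 0.3 0 0 0 0",
)

```text
time: 3.48
ee_pos: [0.5183, -0.0088, 0.2018]
tcp_rot: [-180.0, -0.0, 105.5]
wrist_force: [0.1, 0.1, 0.4]
opening: 0.0427
grasp_force: 0.0
```

carry_out(
  targets="0 0 0.04 0 0 0 0;0 0 0.04 0 0 0 0;0 0 0.04 0 0 0 0;0 0 0.04 0 0 0 0;0 0 0.03 0 0 0 0;0 0 0.03 0 0 0 0;0 0 0.03 0 0 0 0;0 0 0 0 0 0 0",
)

```text
time: 4.15
ee_pos: [0.5183, -0.0088, 0.193]
tcp_rot: [-180.0, 0.0, 105.5]
wrist_force: [-1.0, -0.7, 1.4]
opening: 0.0423
grasp_force: 0.0
```

carry_out(
  targets="0 0 0.03 0 0 0 0;0 0 0.03 0 0 0 0;0 0 0.03 0 0 0 0;0 0 0 0 0 0 0;0 0 0 0 0 0 0;0 0 0 0 0 0 0;0 0 0 0 0 0 0;0 0 0 0 0 0 0",
)

```text
time: 4.82
ee_pos: [0.5184, -0.0088, 0.1895]
tcp_rot: [180.0, 0.0, 105.5]
wrist_force: [-0.5, 0.8, 0.3]
opening: 0.0426
grasp_force: 0.0
```

carry_out(
  targets="0 0 0.03 0 0 0 0;0 0 0.03 0 0 0 0;0 0 0.03 0 0 0 0;0 0 0 0 0 0 0;0 0 0 0 0 0 0;0 0 0 0 0 0 0;0 0 0 0 0 0 0;0 0 0 0 0 0 0",
)

```text
time: 5.48
ee_pos: [0.5183, -0.0088, 0.1859]
tcp_rot: [180.0, -0.0, 105.5]
wrist_force: [-0.5, -0.3, -1.2]
opening: 0.0423
grasp_force: 0.0
```

carry_out(
  targets="0 0 0.03 0 0 0 0;0 0 0.03 0 0 0 0;0 0 0 0 0 0 0;0 0 0 0 0 0 0;0 0 0 0 0 0 0;0 0 0 0 0 0 0;0 0 0 0 0 0 0;0 0 0 0 0 0 0",
)

```text
time: 6.15
ee_pos: [0.5183, -0.0088, 0.1855]
tcp_rot: [179.9, 0.0, 105.5]
wrist_force: [-7.7, 0.4, 18.6]
opening: 0.0425
grasp_force: 9.2
```

```bash
python3 -c "
from h import *
go(-.093,-.195,.02,90,0,.168)
from workcell import camera
a=cv2.cvtColor(camera('scene'),cv2.COLOR_RGB2BGR)[170:270,220:340];print(proj('scene',[np.r_[c2w([-.093+d,-.195]),.014] for d in(-.028,.028)]))
cv2.imwrite('pics/s2.png',cv2.resize(a,None,fx=6,fy=6,interpolation=2))"
```

```text
t 6.15 tcp [ 0.5183 -0.0088  0.1855] goal [ 0.5202 -0.0089  0.188 ] shift [-0.02  0.05 -0.06] turn [ 0.01  0.   -0.03] zdir [ 0.  0. -1.] F [-7.71  0.37 18.6 ]
[[295.5466368  224.45995372]
 [286.15980408 218.34547556]]
```

View pics/s2.png

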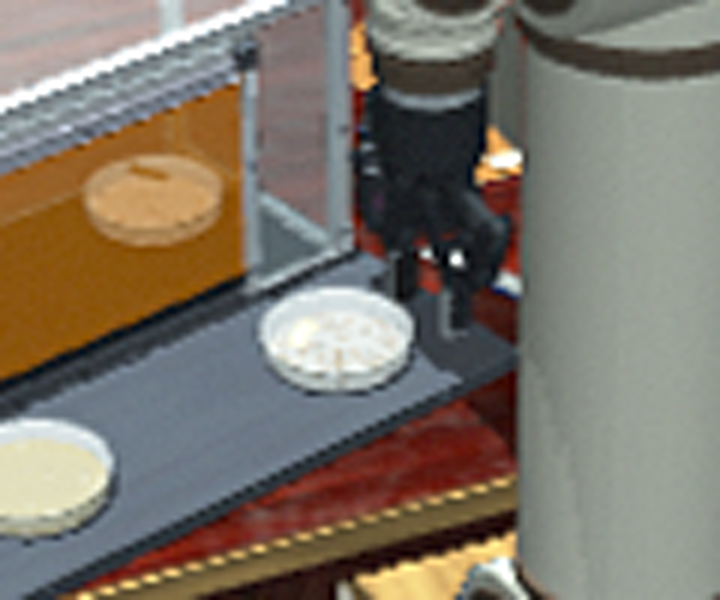

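The fingers touched the plate at TCP z = 0.1857, so the tip length is about 0.172. The tips are at (456,330) and (398,295) in this crop, which matches the projection of (−0.093, −0.195) and so validates the frame. I'll lift 6–8 mm and push left.

carry_out(
  targets="0 0 -0.1 0 0 0 0;0 0 -0.1 0 0 0 0;0 0 0 0 0 0 0;0.1 0 0 0 0 0 0;0.1 0 0 0 0 0 0;0.1 0 0 0 0 0 0;0.1 0 0 0 0 0 0;0.1 0 0 0 0 0 0",
)

```text
time: 6.87
ee_pos: [0.5128, 0.011, 0.1913]
tcp_rot: [-180.0, -0.0, 105.5]
wrist_force: [0.6, -0.6, -0.4]
opening: 0.0428
grasp_force: 0.2
```

carry_out(
  targets="0.1 0 0 0 0 0 0;0.1 0 0 0 0 0 0;0.1 0 0 0 0 0 0;0.1 0 0 0 0 0 0;0.12 0 0 0 0 0 0;0.12 0 0 0 0 0 0;0.12 0 0 0 0 0 0;0.12 0 0 0 0 0 0",
)

```text
time: 7.53
ee_pos: [0.5034, 0.0449, 0.1915]
tcp_rot: [180.0, 0.0, 105.5]
wrist_force: [0.2, -0.1, -1.3]
opening: 0.0424
grasp_force: 0.2
```

carry_out(
  targets="0.15 0 0 0 0 0 0;0.15 0 0 0 0 0 0;0.15 0 0 0 0 0 0;0.15 0 0 0 0 0 0;0.15 0 0 0 0 0 0;0.12 0 0 0 0 0 0;0.1 0 0 0 0 0 0;0.05 0 0 0 0 0 0",
)

```text
time: 8.2
ee_pos: [0.4925, 0.0843, 0.1915]
tcp_rot: [180.0, -0.0, 105.6]
wrist_force: [0.6, 0.1, 0.2]
opening: 0.0427
grasp_force: 0.2
```

```bash
cat >> h.py <<'E'
def dishes(z0=.014):
    from workcell import camera
    im=cv2.cvtColor(camera('top'),cv2.COLOR_RGB2BGR)
    return im
E
python3 -c "
from h import *
go(-.093,-.065,.02,90,0,.172);s,_=tool();print(w2c(s['ee_pos'][:2]))
from workcell import camera
for n in('scene','top'):cv2.imwrite(f'pics/{n}3.png',cv2.cvtColor(camera(n),cv2.COLOR_RGB2BGR))
a=cv2.imread('pics/scene3.png')[170:280,190:330];b=cv2.imread('pics/top3.png')[190:255,160:290]
a=cv2.resize(a,None,fx=5,fy=5,interpolation=2)[:,:700];cv2.imwrite('pics/s3.png',a)"
```

```text
t 8.2 tcp [0.4925 0.0843 0.1915] goal [0.4851 0.1163 0.192 ] shift [ 0.82  0.04 -0.01] turn [ 0.   -0.   -0.03] zdir [ 0.  0. -1.] F [0.65 0.13 0.25]
[-0.09452893 -0.09780659]
```

View pics/s3.png

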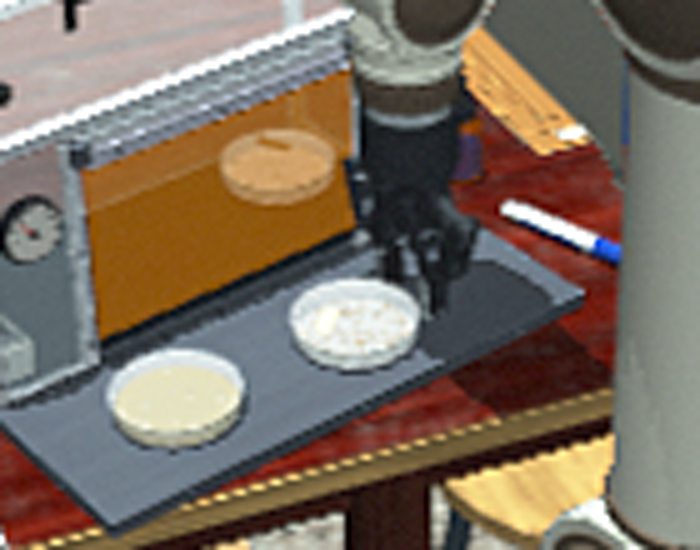

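The dish (355,322 in the crop) sits in the two fingers and moves with them, and the agar at (176,397) is undisturbed. About 32 mm of the leftward push remains.

carry_out(
  targets="0.1 0 0 0 0 0 0;0.12 0 0 0 0 0 0;0.12 0 0 0 0 0 0;0.12 0 0 0 0 0 0;0.12 0 0 0 0 0 0;0.12 0 0 0 0 0 0;0.08 0 0 0 0 0 0;0.03 0 0 0 0 0 0",
)

```text
time: 8.97
ee_pos: [0.4838, 0.1155, 0.1915]
tcp_rot: [-180.0, -0.0, 105.6]
wrist_force: [-0.4, 0.6, -0.2]
opening: 0.0427
grasp_force: 0.2
```

```bash
python3 - <<'E'
from h import *
from workcell import camera
s,_=tool();print(w2c(s['ee_pos'][:2]),s['wrist_force'])
im=cv2.cvtColor(camera('scene'),cv2.COLOR_RGB2BGR);cv2.imwrite('pics/s4.png',im)
S=im.astype(int);w=((S[...,2]>S[...,0]+3)|(S.min(2)>135)).astype(np.uint8)
m=np.zeros_like(w)
for cy,nm in((-.01,'seed'),(.1125,'agar')):
    p=proj('scene',[np.r_[c2w([-.093,cy]),.0275]])[0];m[:]=0
    cv2.ellipse(m,(int(p[0]),int(p[1])),(18,15),0,0,360,1,-1)
    cs=max(cv2.findContours(w*m,0,1)[0],key=cv2.contourArea);E=cv2.fitEllipse(cv2.convexHull(cs).astype(np.float32))
    print(nm,p.round(1),np.round(E[0],1),np.round(E[1],1),w2c(onz('scene',[E[0]],.0275)[:,:2]).round(4))
E
```

```text
[-0.0944455  -0.06539102] [-0.35566836  0.63738702 -0.15738226]
seed [252.9 236.2] [253.5 237.2] [18.7 26.3] [[-0.0994 -0.0076]]
agar [225.4 249. ] [224.7 248.8] [19.8 27.8] [[-0.0901  0.1135]]
```

carry_out(
  targets="-0.1 0 0 0 0 0 0;-0.2 0 0 0 0 0 0;-0.3 0 0 0 0 0 0;0 0 -0.3 0 0 0 0;0 0 -0.5 0 0 0 0;0 0 -0.5 0 0 0 0;0 0 -0.5 0 0 0 0;0 0 -0.5 0 0 0 0",
)

```text
time: 9.68
ee_pos: [0.4904, 0.091, 0.2853]
tcp_rot: [180.0, -0.0, 105.5]
wrist_force: [-0.6, -0.2, 0.8]
opening: 0.043
grasp_force: 0.0
```

carry_out(
  targets="0 0 0 0 0 1 0;0 0 0 0 0 1 0;0 0 0 0 0 1 0;0 0 0 0 0 1 0;0 0 0 0 0 1 0;0 0 0 0 0 1 0;0 0 0 0 0 1 0;0 0 0 0 0 1 0",
)

```text
time: 10.35
ee_pos: [0.4905, 0.0911, 0.2844]
tcp_rot: [180.0, -0.0, 59.4]
wrist_force: [-0.7, 0.8, -0.5]
opening: 0.0426
grasp_force: 0.0
```

carry_out(
  targets="0 0 0 0 0 1 0;0 0 0 0 0 1 0;0 0 0 0 0 1 0;0 0 0 0 0 1 0;0 0 0 0 0 1 0;0 0 0 0 0 1 0;0 0 0 0 0 1 0;0 0 0 0 0 0.7 0",
)

```text
time: 11.02
ee_pos: [0.4905, 0.0911, 0.2844]
tcp_rot: [-180.0, -0.0, 15.2]
wrist_force: [-0.7, -0.0, -0.6]
opening: 0.0426
grasp_force: 0.0
```

```bash
python3 -c "
from h import *
go(-.169,-.01,.1,0,0,.1717);go(-.169,-.01,.1,0,33,.1717)"
```

```text
t 11.02 tcp [0.4905 0.0911 0.2844] goal [0.397  0.1486 0.2717] shift [-1.88 -2.    0.32] turn [-0.   -0.01 -0.09] zdir [ 0. -0. -1.] F [-0.68 -0.02 -0.63]
t 11.02 tcp [0.4905 0.0911 0.2844] goal [0.307  0.1233 0.244 ] shift [-4.22 -1.98  1.01] turn [ 0.02  5.75 -0.08] zdir [ 0.52  0.15 -0.84] F [-0.68 -0.02 -0.63]
```

carry_out(
  targets="-0.53 -0.25 0 0 0 0 0;-0.53 -0.25 0 0 0 0 0;-0.53 -0.25 0 0 0 0 0;-0.53 -0.25 0 0 0 0 0;-0.53 -0.25 0 0 0 0 0;-0.53 -0.25 0 0 0 0 0;-0.53 -0.25 0 0 0 0 0;-0.53 -0.25 0 0 0 0 0",
)

```text
time: 11.68
ee_pos: [0.312, 0.0964, 0.2845]
tcp_rot: [-179.0, -0.0, 16.9]
wrist_force: [0.2, 0.2, 1.0]
opening: 0.0427
grasp_force: 0.0
```

carry_out(
  targets="0 0 0 0 0.72 0 0;0 0 0 0 0.72 0 0;0 0 0 0 0.72 0 0;0 0 0 0 0.72 0 0;0 0 0 0 0.72 0 0;0 0 0 0 0.72 0 0;0 0 0 0 0.72 0 0;0 0 0 0 0.72 0 0",
)

```text
time: 12.35
ee_pos: [0.3241, 0.0971, 0.2852]
tcp_rot: [-178.7, -32.4, 16.3]
wrist_force: [0.1, 0.5, 0.2]
opening: 0.043
grasp_force: 0.0
```

```bash
python3 -c "
from h import *
go(-.169,-.01,.05,0,33,.1717);go(-.169,-.01,.023,0,33,.1717);s,_=tool();print(s['q'].round(1))"
```

```text
t 12.35 tcp [0.3241 0.0971 0.2852] goal [0.307  0.1233 0.194 ] shift [-1.41 -0.71  1.82] turn [-0.28  0.1   0.09] zdir [ 0.52  0.15 -0.84] F [0.07 0.48 0.16]
t 12.35 tcp [0.3241 0.0971 0.2852] goal [0.307  0.1233 0.167 ] shift [-1.77 -0.7   2.39] turn [-0.28  0.1   0.09] zdir [ 0.52  0.15 -0.84] F [0.07 0.48 0.16]
[ 16.2 -48.6 -45.6  60.6   1.3 179.9]
```

carry_out(
  targets="0.3 0 0 0 -0.75 0 0;0.3 0 0 0 -0.75 0 0;0.3 0 0 0 -0.75 0 0;0.3 0 0 0 -0.75 0 0;0 0 0 0 0 -1 0;0 0 0 0 0 -1 0;0 0 0 0 0 -1 0;0 0 0 0 0 -1 0",
)

```text
time: 13.02
ee_pos: [0.3657, 0.1093, 0.3074]
tcp_rot: [174.9, -14.4, 40.7]
wrist_force: [0.8, 0.4, 0.5]
opening: 0.0427
grasp_force: 0.0
```

carry_out(
  targets="0 0 0 0 0 -1 0;0 0 0 0 0 -1 0;0 0 0 0 0 -1 0;0 0 0 0 0 -1 0;0 0 0 0 0 -1 0;0 0 0 0 0 -1 0;0 0 0 0 0 -1 0;0 0 0 0 0 -1 0",
)

```text
time: 13.68
ee_pos: [0.3655, 0.1093, 0.3076]
tcp_rot: [166.1, -6.4, 86.7]
wrist_force: [-0.6, 0.5, 0.3]
opening: 0.0426
grasp_force: 0.0
```

carry_out(
  targets="0 0 0 0 0 -1 0;0 0 0 0 0 -1 0;0 0 0 0 0 -1 0;0 0 0 0 0 -1 0;0 0 0 0 0 -1 0;0 0 0 0 0 -1 0;0 0 0 0 0 -1 0;0 0 0 0 0 -1 0",
)

```text
time: 14.35
ee_pos: [0.3655, 0.1093, 0.3076]
tcp_rot: [165.6, 5.4, 131.1]
wrist_force: [0.2, -0.2, 0.6]
opening: 0.0423
grasp_force: 0.0
```

carry_out(
  targets="0 0 0 0 0 -1 0;0 0 0 0 0 -1 0;0 0 0 0 0 -1 0;0 0 0 0 0 -1 0;0 0 0 0 0 -1 0;0 0 0 0 0 -1 0;0 0 0 0 0 -1 0;0 0 0 0 0 -1 0",
)

```text
time: 15.02
ee_pos: [0.3655, 0.1093, 0.3076]
tcp_rot: [173.8, 14.0, 176.8]
wrist_force: [0.9, 0.5, 1.1]
opening: 0.0426
grasp_force: 0.0
```

```bash
cat >> h.py <<'E'
def go2(cx,cy,zt,tilt,L=.1717,dy=0):
    """flipped tool (tool x toward robot); lead corner at chamber (cx,cy), tip centre height zt"""
    from scipy.spatial.transform import Rotation as R
    s,r=tool()
    g=(R.from_euler('z',np.degrees(YAW)+dy+180,degrees=True)*R.from_euler('y',tilt,degrees=True)*R.from_euler('x',180,degrees=True)).as_matrix()
    t=np.r_[c2w([cx-.011*np.cos(np.radians(tilt)),cy]),zt]-g[:,2]*L
    tip=s['ee_pos']+r[:,2]*L; ld=tip-r[:,0]*.011
    print('t',round(s['time'],2),'lead now',w2c(ld[:2]).round(4),ld[2].round(4),'low z',(2*tip-ld)[2].round(4),'goal',t.round(4),'r',np.hypot(*t[:2]).round(3),'shift',((t-s['ee_pos'])@r/.04).round(2),'turn',(R.from_matrix(r.T@g).as_rotvec()/.1).round(2),'F',s['wrist_force'].round(2),'q',s['q'].round(1))
E
python3 -c "
from h import *
go2(-.158,-.01,.06,15);go2(-.158,-.01,.022,15)"
```

```text
t 15.02 lead now [-0.1547 -0.0387] 0.1447 low z 0.1393 goal [0.3546 0.1367 0.2258] r 0.38 shift [0.8  0.46 1.97] turn [ 0.25  0.01 -3.19] F [0.91 0.48 1.11] q [ 16.3 -29.2 -30.1  73.8   1.2  18.9]
t 15.02 lead now [-0.1547 -0.0387] 0.1447 low z 0.1393 goal [0.3546 0.1367 0.1878] r 0.38 shift [1.03 0.36 2.88] turn [ 0.25  0.01 -3.19] F [0.91 0.48 1.11] q [ 16.3 -29.2 -30.1  73.8   1.2  18.9]
```

carry_out(
  targets="0.2 0.115 0.49 0 0 0 0;0.2 0.115 0.49 0 0 0 0;0.2 0.115 0.49 0 0 0 0;0.2 0.115 0.49 0 0 0 0;0 0 0 0.06 0 -0.8 0;0 0 0 0.06 0 -0.8 0;0 0 0 0.06 0 -0.8 0;0 0 0 0.06 0 -0.8 0",
)

```text
time: 15.68
ee_pos: [0.3545, 0.137, 0.2261]
tcp_rot: [180.0, 15.0, -164.3]
wrist_force: [-0.5, -0.2, -0.5]
opening: 0.0427
grasp_force: 0.0
```

```bash
python3 -c "
from h import *
go2(-.158,-.01,.022,15);go2(-.05,-.01,.023,33)"
```

```text
t 15.68 lead now [-0.1579 -0.0097] 0.0631 low z 0.0574 goal [0.3546 0.1367 0.1878] r 0.38 shift [ 0.25 -0.01  0.92] turn [ 0.  0. -0.] F [-0.48 -0.22 -0.46] q [ 21.6 -28.9 -38.9  65.1  -1.5   5.7]
t 15.68 lead now [-0.1579 -0.0097] 0.0631 low z 0.0574 goal [0.4127 0.153  0.167 ] r 0.44 shift [-1.07 -0.01  1.82] turn [ 0.   -3.14 -0.  ] F [-0.48 -0.22 -0.46] q [ 21.6 -28.9 -38.9  65.1  -1.5   5.7]
```

carry_out(
  targets="0.05 0 0.2 0 0 0 0;0.05 0 0.2 0 0 0 0;0.05 0 0.2 0 0 0 0;0.05 0 0.17 0 0 0 0;0.05 0 0.15 0 0 0 0;0 0 0 0 0 0 0;0 0 0 0 0 0 0;0 0 0 0 0 0 0",
)

```text
time: 16.35
ee_pos: [0.3543, 0.1374, 0.1873]
tcp_rot: [179.9, 15.0, -164.5]
wrist_force: [0.2, 0.1, 0.2]
opening: 0.0428
grasp_force: 0.0
```

```bash
python3 -c "
from h import *
go2(-.13,-.01,.022,15);go2(-.05,-.01,.023,33)
from workcell import camera
a=cv2.cvtColor(camera('scene'),cv2.COLOR_RGB2BGR)[150:290,170:320]
cv2.imwrite('pics/s5.png',cv2.resize(a,(640,597),interpolation=2))"
```

```text
t 16.35 lead now [-0.1581 -0.0091] 0.0243 low z 0.0186 goal [0.3815 0.1443 0.1878] r 0.408 shift [-0.68 -0.02  0.17] turn [ 0.01 -0.   -0.04] F [0.2  0.13 0.18] q [ 21.6 -27.9 -42.6  60.4  -1.5   5.9]
t 16.35 lead now [-0.1581 -0.0091] 0.0243 low z 0.0186 goal [0.4127 0.153  0.167 ] r 0.44 shift [-1.33 -0.01  0.88] turn [ 0.   -3.14 -0.04] F [0.2  0.13 0.18] q [ 21.6 -27.9 -42.6  60.4  -1.5   5.9]
```

View pics/s5.png

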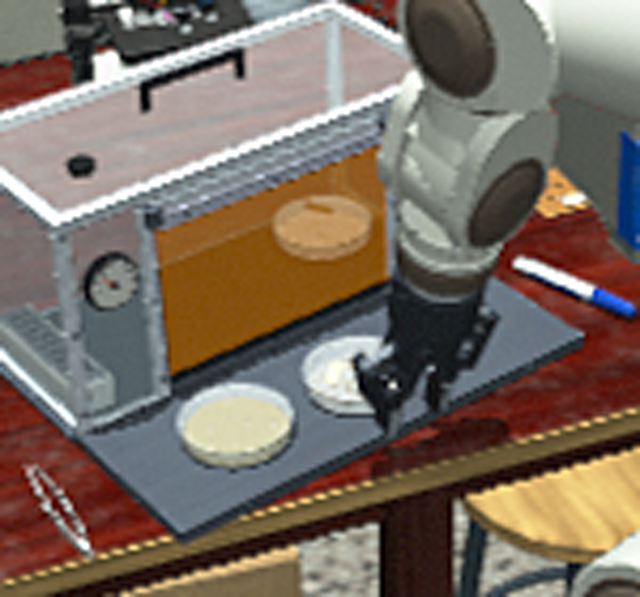

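The gripper stands behind the seed dish (345,372), with its tips at (390,432) and (432,407) near the plate's front edge, clear of the agar. Next I'll push forward, raising the tilt from 15° to 33° as I go.

```bash
cat >> h.py <<'E'
def rows(p0,p1,n,L=.1717):
    """p=(lead x, y, tip z, tilt); even rows: same shift/turn each"""
    from scipy.spatial.transform import Rotation as R
    P=[]
    for k in range(n+1):
        cx,cy,zt,ti=np.array(p0)+(np.array(p1)-p0)*k/n
        g=(R.from_euler('z',np.degrees(YAW)+180,degrees=True)*R.from_euler('y',ti,degrees=True)*R.from_euler('x',180,degrees=True)).as_matrix()
        P.append((np.r_[c2w([cx-.011*np.cos(np.radians(ti)),cy]),zt]-g[:,2]*L,g))
    for (a,g),(b,h) in zip(P,P[1:]):
        print(((b-a)@g/.04).round(3),(R.from_matrix(g.T@h).as_rotvec()/.1).round(2))
E
python3 -c "
from h import *
rows((-.158,-.009,.0215,15),(-.05,-.009,.023,33),24)"
```

```text
[-0.054  0.     0.028] [ 0.   -0.13  0.  ]
[-0.053 -0.     0.03 ] [-0.   -0.13  0.  ]
[-0.053 -0.     0.031] [ 0.   -0.13  0.  ]
[-0.053  0.     0.033] [-0.   -0.13 -0.  ]
[-0.052 -0.     0.034] [-0.   -0.13 -0.  ]
[-0.052  0.     0.035] [ 0.   -0.13  0.  ]
[-0.052 -0.     0.037] [ 0.   -0.13  0.  ]
[-0.051  0.     0.038] [-0.   -0.13 -0.  ]
[-0.051 -0.     0.04 ] [ 0.   -0.13  0.  ]
[-0.05  -0.     0.041] [-0.   -0.13 -0.  ]
[-0.05   0.     0.043] [ 0.   -0.13  0.  ]
[-0.049 -0.     0.044] [-0.   -0.13 -0.  ]
[-0.049 -0.     0.045] [ 0.   -0.13  0.  ]
[-0.048  0.     0.047] [-0.   -0.13 -0.  ]
[-0.047 -0.     0.048] [ 0.   -0.13  0.  ]
[-0.047  0.     0.049] [-0.   -0.13 -0.  ]
[-0.046 -0.     0.051] [ 0.   -0.13 -0.  ]
[-0.046  0.     0.052] [ 0.   -0.13 -0.  ]
[-0.045  0.     0.054] [ 0.   -0.13  0.  ]
[-0.044  0.     0.055] [-0.   -0.13  0.  ]
[-0.044 -0.     0.056] [-0.   -0.13 -0.  ]
[-0.043  0.     0.057] [ 0.   -0.13 -0.  ]
[-0.042  0.     0.059] [ 0.   -0.13  0.  ]
[-0.041  0.     0.06 ] [ 0.   -0.13  0.  ]
```

carry_out(
  targets="-0.053 0 0.029 0 -0.13 0 0;-0.053 0 0.029 0 -0.13 0 0;-0.053 0 0.031 0 -0.13 0 0;-0.053 0 0.033 0 -0.13 0 0;-0.052 0 0.034 0 -0.13 0 0;-0.052 0 0.035 0 -0.13 0 0;-0.052 0 0.037 0 -0.13 0 0;-0.051 0 0.038 0 -0.13 0 0",
)

```text
time: 17.07
ee_pos: [0.3729, 0.1426, 0.1819]
tcp_rot: [179.9, 21.0, -164.5]
wrist_force: [0.6, -0.6, 0.3]
opening: 0.0428
grasp_force: 0.2
```

carry_out(
  targets="-0.051 0 0.04 0 -0.13 0 0;-0.05 0 0.041 0 -0.13 0 0;-0.05 0 0.043 0 -0.13 0 0;-0.05 0 0.044 0 -0.13 0 0;-0.049 0 0.045 0 -0.13 0 0;-0.048 0 0.047 0 -0.13 0 0;-0.047 0 0.048 0 -0.13 0 0;-0.047 0 0.049 0 -0.13 0 0",
)

```text
time: 17.73
ee_pos: [0.3924, 0.148, 0.1751]
tcp_rot: [179.9, 27.0, -164.5]
wrist_force: [-0.2, 0.1, 0.1]
opening: 0.0426
grasp_force: 0.2
```

```bash
python3 -c "
from h import *
go2(-.05,-.01,.023,33)"
```

```text
t 17.73 lead now [-0.086  -0.0094] 0.0271 low z 0.0171 goal [0.4127 0.153  0.167 ] r 0.44 shift [-0.37 -0.01  0.42] turn [-0.   -1.05 -0.04] F [-0.18  0.15  0.08] q [ 21.3 -28.6 -46.5  45.2  -2.6   5.2]
```

carry_out(
  targets="-0.046 0 0.051 0 -0.13 0 0;-0.046 0 0.052 0 -0.13 0 0;-0.045 0 0.054 0 -0.13 0 0;-0.044 0 0.055 0 -0.13 0 0;-0.044 0 0.056 0 -0.13 0 0;-0.043 0 0.057 0 -0.13 0 0;-0.042 0 0.059 0 -0.13 0 0;-0.041 0 0.06 0 -0.13 0 0",
)

```text
time: 18.4
ee_pos: [0.4126, 0.1537, 0.1666]
tcp_rot: [179.9, 32.9, -164.5]
wrist_force: [0.4, -0.4, 0.2]
opening: 0.043
grasp_force: 0.3
```

```bash
python3 -c "
from h import *
go2(-.05,-.009,.023,33)
rows((-.05,-.009,.0235,33),(-.01,-.009,.0235,35),8)
rows((-.01,-.009,.0235,35),(.05,-.009,.016,36),16)
from workcell import camera
a=cv2.cvtColor(camera('scene'),cv2.COLOR_RGB2BGR)[150:290,170:320]
cv2.imwrite('pics/s6.png',cv2.resize(a,(640,597),interpolation=2))"
```

```text
t 18.4 lead now [-0.05   -0.0095] 0.0285 low z 0.0165 goal [0.4124 0.154  0.167 ] r 0.44 shift [-0.    0.01 -0.01] turn [-0.   -0.01 -0.03] F [ 0.42 -0.44  0.19] q [ 21.2 -27.9 -48.6  36.5  -3.    4.8]
[-0.087 -0.     0.068] [-0.   -0.04 -0.  ]
[-0.086 -0.     0.069] [ 0.   -0.04  0.  ]
[-0.086  0.     0.069] [-0.   -0.04 -0.  ]
[-0.086  0.     0.07 ] [ 0.   -0.04 -0.  ]
[-0.085 -0.     0.07 ] [-0.   -0.04  0.  ]
[-0.085  0.     0.071] [ 0.   -0.04 -0.  ]
[-0.085  0.     0.071] [-0.   -0.04 -0.  ]
[-0.085 -0.     0.072] [ 0.   -0.04 -0.  ]
[-0.066  0.     0.063] [-0.   -0.01 -0.  ]
[-0.065  0.     0.064] [-0.   -0.01  0.  ]
[-0.065  0.     0.064] [ 0.   -0.01  0.  ]
[-0.065 -0.     0.064] [-0.   -0.01 -0.  ]
[-0.065 -0.     0.064] [-0.   -0.01  0.  ]
[-0.065 -0.     0.064] [ 0.   -0.01  0.  ]
[-0.065  0.     0.064] [-0.   -0.01 -0.  ]
[-0.065 -0.     0.064] [ 0.   -0.01 -0.  ]
[-0.065  0.     0.064] [ 0.   -0.01  0.  ]
[-0.065  0.     0.064] [-0.   -0.01  0.  ]
[-0.065 -0.     0.064] [-0.   -0.01 -0.  ]
[-0.065 -0.     0.064] [-0.   -0.01 -0.  ]
[-0.065  0.     0.064] [ 0.   -0.01  0.  ]
[-0.065  0.     0.064] [ 0.   -0.01 -0.  ]
[-0.065  0.     0.065] [ 0.   -0.01  0.  ]
[-0.064 -0.     0.065] [-0.   -0.01  0.  ]
```

View pics/s6.png

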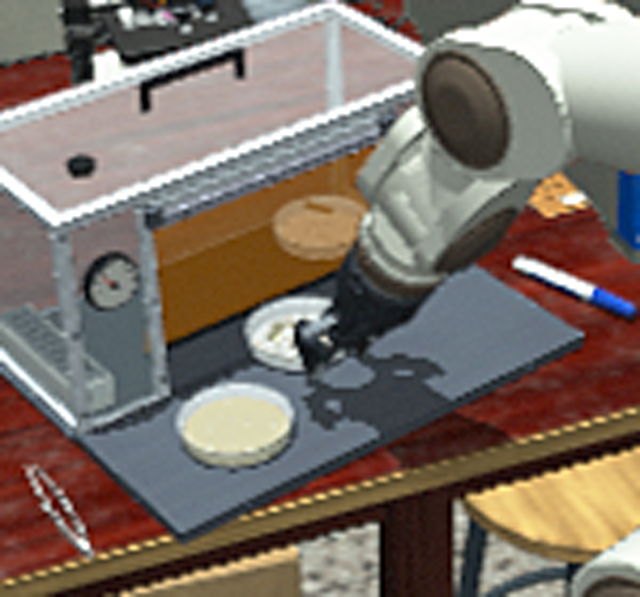

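The dish is in the doorway and the flap is pushed inward, with the fingers cradling it. For the sill I'll lower the tilt to 20° so the fingers stay on the lid as it drops 8 mm, then tilt up again past the lintel.

```bash
python3 -c "
from h import *
a=[(-.05,-.0095,.0225,33),(-.006,-.0095,.0203,20),(.012,-.0095,.019,20),(.030,-.0095,.015,33),(.052,-.0095,.015,36)]
for p,q in zip(a,a[1:]):rows(p,q,8);print()"
```

```text
[-0.23  0.    0.08] [0.   0.28 0.  ]
[-0.232 -0.     0.077] [ 0.    0.28 -0.  ]
[-0.234 -0.     0.074] [-0.    0.28 -0.  ]
[-0.237  0.     0.071] [-0.    0.28 -0.  ]
[-0.239 -0.     0.068] [0.   0.28 0.  ]
[-0.241 -0.     0.064] [0.   0.28 0.  ]
[-0.243  0.     0.061] [-0.    0.28 -0.  ]
[-0.244 -0.     0.058] [0.   0.28 0.  ]

[-0.051  0.     0.023] [0. 0. 0.]
[-0.051  0.     0.023] [0. 0. 0.]
[-0.051 -0.     0.023] [0. 0. 0.]
[-0.051 -0.     0.023] [0. 0. 0.]
[-0.051  0.     0.023] [0. 0. 0.]
[-0.051  0.     0.023] [0. 0. 0.]
[-0.051 -0.     0.023] [0. 0. 0.]
[-0.051  0.     0.023] [0. 0. 0.]

[0.071 0.    0.034] [-0.   -0.28 -0.  ]
[ 0.071 -0.     0.035] [ 0.   -0.28  0.  ]
[ 0.072 -0.     0.037] [-0.   -0.28 -0.  ]
[0.073 0.    0.038] [-0.   -0.28 -0.  ]
[ 0.074 -0.     0.04 ] [ 0.   -0.28  0.  ]
[0.075 0.    0.041] [ 0.   -0.28  0.  ]
[ 0.076 -0.     0.042] [-0.   -0.28  0.  ]
[0.077 0.    0.044] [-0.   -0.28 -0.  ]

[-0.03  -0.     0.038] [-0.   -0.07 -0.  ]
[-0.03  -0.     0.038] [-0.   -0.07 -0.  ]
[-0.03   0.     0.039] [-0.   -0.07  0.  ]
[-0.03  -0.     0.039] [ 0.   -0.07  0.  ]
[-0.029 -0.     0.04 ] [ 0.   -0.07  0.  ]
[-0.029  0.     0.04 ] [-0.   -0.07 -0.  ]
[-0.029  0.     0.04 ] [ 0.   -0.07  0.  ]
[-0.029  0.     0.041] [-0.   -0.07 -0.  ]
```

carry_out(
  targets="-0.23 0 0.08 0 0.28 0 0;-0.232 0 0.077 0 0.28 0 0;-0.234 0 0.074 0 0.28 0 0;-0.237 0 0.071 0 0.28 0 0;-0.239 0 0.068 0 0.28 0 0;-0.241 0 0.064 0 0.28 0 0;-0.243 0 0.061 0 0.28 0 0;-0.244 0 0.058 0 0.28 0 0",
)

```text
time: 19.12
ee_pos: [0.4878, 0.1745, 0.1818]
tcp_rot: [179.9, 20.0, -164.5]
wrist_force: [-0.2, -0.1, -0.7]
opening: 0.0427
grasp_force: 0.2
```

```bash
python3 -c "
from h import *
go2(.012,-.0095,.019,20)"
```

```text
t 19.12 lead now [-0.0056 -0.0096] 0.0241 low z 0.0166 goal [0.5046 0.1794 0.1803] r 0.536 shift [-0.4   0.01  0.18] turn [ 0.   -0.01 -0.03] F [-0.18 -0.14 -0.72] q [ 20.   -9.1 -30.1  49.1  -1.4   4.2]
```

carry_out(
  targets="-0.051 0 0.023 0 0 0 0;-0.051 0 0.023 0 0 0 0;-0.051 0 0.023 0 0 0 0;-0.051 0 0.023 0 0 0 0;-0.051 0 0.023 0 0 0 0;-0.051 0 0.023 0 0 0 0;-0.051 0 0.023 0 0 0 0;-0.051 0 0.023 0 0 0 0",
)

```text
time: 19.78
ee_pos: [0.5045, 0.1792, 0.1805]
tcp_rot: [179.9, 20.0, -164.5]
wrist_force: [0.6, -0.4, 0.8]
opening: 0.0427
grasp_force: 0.2
```

```bash
python3 -c "
from h import *
go2(.012,-.0095,.019,20)
from workcell import camera
a=cv2.cvtColor(camera('scene'),cv2.COLOR_RGB2BGR)[150:260,170:300]
cv2.imwrite('pics/s7.png',cv2.resize(a,(709,600),interpolation=2))"
```

```text
t 19.78 lead now [ 0.0119 -0.0097] 0.023 low z 0.0154 goal [0.5046 0.1794 0.1803] r 0.536 shift [-0.    0.01  0.01] turn [ 0.    0.01 -0.03] F [ 0.59 -0.38  0.76] q [ 19.8  -6.6 -28.1  48.5  -1.4   4.1]
```

View pics/s7.png

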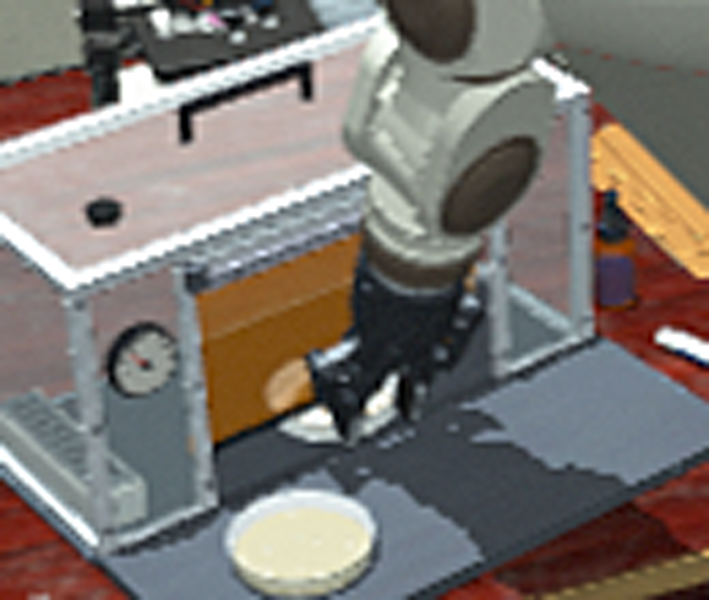

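The dish (near 340,415 in the crop) is through the hatch with its rear rim against the fingers. The flap lies over it, and the force is near zero. I'll continue with the last 40 mm.

carry_out(
  targets="0.071 0 0.034 0 -0.28 0 0;0.071 0 0.035 0 -0.28 0 0;0.072 0 0.037 0 -0.28 0 0;0.073 0 0.038 0 -0.28 0 0;0.074 0 0.04 0 -0.28 0 0;0.075 0 0.041 0 -0.28 0 0;0.076 0 0.042 0 -0.28 0 0;0.077 0 0.044 0 -0.28 0 0",
)

```text
time: 20.5
ee_pos: [0.4893, 0.175, 0.1594]
tcp_rot: [179.9, 33.0, -164.5]
wrist_force: [-1.9, -0.1, 0.9]
opening: 0.0427
grasp_force: 0.7
```

carry_out(
  targets="-0.03 0 0.038 0 -0.07 0 0;-0.03 0 0.038 0 -0.07 0 0;-0.03 0 0.039 0 -0.07 0 0;-0.03 0 0.039 0 -0.07 0 0;-0.029 0 0.04 0 -0.07 0 0;-0.029 0 0.04 0 -0.07 0 0;-0.029 0 0.04 0 -0.07 0 0;-0.029 0 0.041 0 -0.07 0 0",
)

```text
time: 21.17
ee_pos: [0.5039, 0.179, 0.1539]
tcp_rot: [179.9, 36.1, -164.5]
wrist_force: [-0.3, -1.6, -1.2]
opening: 0.0426
grasp_force: 0.2
```

```bash
python3 - <<'E'
from h import *
go2(.052,-.0095,.015,36)
from workcell import camera
im=cv2.cvtColor(camera('scene'),cv2.COLOR_RGB2BGR);cv2.imwrite('pics/s8.png',im)
print(proj('scene',[np.r_[c2w(p),.025] for p in((.096,-.01),(.0475,-.01),(.1445,-.01),(.096,.0385),(.096,-.0585))]).round(1).tolist())
rows((.052,-.0095,.015,36),(.022,-.0095,.016,36),6)
E
```

```text
t 21.17 lead now [ 0.0521 -0.0098] 0.0216 low z 0.0087 goal [0.5039 0.1792 0.1539] r 0.535 shift [-0.  0.  0.] turn [-0.01  0.02 -0.03] F [-0.28 -1.59 -1.15] q [ 20.1 -12.6 -40.3  26.3  -2.6   3.8]
[[224.5, 215.3], [231.4, 220.5], [217.8, 210.3], [214.2, 219.7], [234.5, 211.1]]
[ 0.099 -0.    -0.077] [0. 0. 0.]
[ 0.099  0.    -0.077] [0. 0. 0.]
[ 0.099  0.    -0.077] [0. 0. 0.]
[ 0.099  0.    -0.077] [0. 0. 0.]
[ 0.099  0.    -0.077] [0. 0. 0.]
[ 0.099  0.    -0.077] [0. 0. 0.]
```

carry_out(
  targets="0.072 0 -0.114 0 0 0 0;0.072 0 -0.114 0 0 0 0;0.072 0 -0.114 0 0 0 0;0.072 0 -0.114 0 0 0 0;0.072 0 -0.114 0 0 0 0;0.072 0 -0.114 0 0 0 0;0.072 0 -0.114 0 0 0 0;0.072 0 -0.114 0 0 0 0",
)

```text
time: 21.88
ee_pos: [0.4644, 0.1681, 0.1702]
tcp_rot: [179.9, 36.1, -164.5]
wrist_force: [-0.2, 0.4, 1.1]
opening: 0.0427
grasp_force: 0.0
```

carry_out(
  targets="0.173 0 -0.187 0 0 0 0;0.173 0 -0.187 0 0 0 0;0.173 0 -0.187 0 0 0 0;0.173 0 -0.187 0 0 0 0;0.173 0 -0.187 0 0 0 0;0.173 0 -0.187 0 0 0 0;0.173 0 -0.187 0 0 0 0;0.173 0 -0.187 0 0 0 0",
)

```text
time: 22.55
ee_pos: [0.3872, 0.1465, 0.1859]
tcp_rot: [179.9, 36.1, -164.5]
wrist_force: [0.5, -0.1, 0.5]
opening: 0.0429
grasp_force: 0.0
```

carry_out(
  targets="0 0 -0.35 0 0 0 0;0 0 -0.35 0 0 0 0;0 0 -0.35 0 0 0 0;0 0 -0.35 0 0 0 0;0 0 -0.35 0 0 0 0;0 0 0 0 0 0 0;0 0 0 0 0 0 0;0 0 0 0 0 0 0",
)

```text
time: 23.22
ee_pos: [0.3483, 0.1356, 0.2417]
tcp_rot: [179.9, 36.1, -164.5]
wrist_force: [-0.5, 0.2, -0.8]
opening: 0.0425
grasp_force: 0.0
```

```bash
python3 - <<'E'
from h import *
from workcell import camera
go2(-.1,-.0095,.1,36)
i0=cv2.imread('pics/scene0.png')
im=cv2.cvtColor(camera('scene'),cv2.COLOR_RGB2BGR);cv2.imwrite('pics/s9.png',im)
tp=cv2.cvtColor(camera('top'),cv2.COLOR_RGB2BGR);cv2.imwrite('pics/t9.png',tp)
# where did things change, scene view, chamber area
d=(np.abs(im.astype(int)-i0).sum(2)>25)[145:260,150:300].astype(np.uint8)
for y in range(30,90,2):print(145+y,''.join('#' if v else '.' for v in d[y,30:130]))
print('flap corners shut',proj('scene',[np.r_[c2w([0,y]),z] for y,z in((.119,.022),(-.119,.022),(.119,.19),(-.119,.19))]).round(1).tolist())
print('dish rim pred',proj('scene',[np.r_[c2w([.096+.0485*np.cos(a),-.01+.0485*np.sin(a)]),.025] for a in np.arange(0,6.28,1.57)]).round(1).tolist())
E
```

```text
t 23.22 lead now [-0.1095 -0.0094] 0.1093 low z 0.0964 goal [0.3576 0.1381 0.2389] r 0.383 shift [-0.15 -0.    0.2 ] turn [-0.    0.01 -0.03] F [-0.55  0.21 -0.77] q [ 22.5 -44.8 -49.8  49.1  -4.    5.7]
175 ..........................................................................................##########
177 ........................................................................................############
179 ........................................................................................######.#####
181 .......................................................................................#.###########
183 .......................................................................................###.#########
185 .........................................................................................###.#..####
187 .......................................................................................###.#.#.#####
189 ...............................................................................#.......##########.##
191 ....................................................
[... 1715 characters left out ...]
#############
225 .....................................################...........#....#######......##################
227 .....................................................#.................#.##........#################
229 .......................................................#............................################
231 ............................................#.......................................################
233 ........................................#.............................................##############
flap corners shut [[210.0, 239.1], [260.9, 216.5], [206.2, 200.2], [259.8, 179.2]]
dish rim pred [[217.8, 210.3], [214.2, 219.7], [231.4, 220.5], [234.5, 211.1]]
```

The scene view now differs from the start only by the dish blob behind the flap and the arm with its shadow. The dish blob spans columns 213–237 and rows 210–225, as predicted for x = 0.096. The flap edges have not changed, so it hangs shut. I'll let things settle, check the numbers once and hand in.

carry_out(
  targets="0 0 0 0 0 0 0;0 0 0 0 0 0 0;0 0 0 0 0 0 0;0 0 0 0 0 0 0;0 0 0 0 0 0 0;0 0 0 0 0 0 0;0 0 0 0 0 0 0;0 0 0 0 0 0 0",
)

```text
time: 23.98
ee_pos: [0.3482, 0.1356, 0.2423]
tcp_rot: [179.9, 36.1, -164.5]
wrist_force: [0.1, -0.2, -0.1]
opening: 0.0425
grasp_force: 0.0
```

```bash
python3 - <<'E'
from h import *
from workcell import camera,bot
i0=cv2.imread('pics/scene0.png').astype(int);i9=cv2.imread('pics/s9.png').astype(int)
im=cv2.cvtColor(camera('scene'),cv2.COLOR_RGB2BGR).astype(int)
d=(np.abs(im-i0).sum(2)>25).astype(np.uint8)[:,:246];d[:200]=0;d[228:]=0
c=max(cv2.findContours(d,0,1)[0],key=cv2.contourArea);x,y,w,h=cv2.boundingRect(c)
p=w2c(onz('scene',[(x+(w-1)/2,y+(h-1)/2)],.0155)[:,:2])[0];print('dish',(x,y,w,h),p.round(4))
print('moved since last (left of arm)',(np.abs(im-i9).sum(2)>25)[150:270,160:250].sum(),'agar diff',(np.abs(im-i0).sum(2)>25)[240:260,212:238].sum())
if .082<p[0]<.135 and abs(p[1])<.1: print(bot.job_done())
E
```

```text
dish (213, 210, 26, 18) [ 0.0867 -0.008 ]
moved since last (left of arm) 5 agar diff 0
the job is handed in; nothing more can be done
None
```

I handed the job in at about 24 s; by the camera the seed dish lies inside the chamber about 87–96 mm past the hinge line, the flap hangs shut, the agar dish has not moved, and no verdict was returned.

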